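Dry-fit a post foot on its base plate

TASK

Set up the post foot for tacking: first stand the square tube upright in the chalk square at the middle of the clamped base plate, square to the plate. Then set a chill block close beside the post on either side of it, on the plate's long centre line with its long side along the post's face and about 7 mm of gap: the copper block between the post and the red-knobbed clamp, the aluminium block between the post and the blue-knobbed clamp. Last of all, lay the green cap plate on top of the post, nut upwards, centred and square; leave the rusty round pipe, the tin and the tape measure where they are.

Things in the scene. Friction and masses are not known exactly. Their poses are not given: they have to be found in the camera images.
- base_plate: Fixed steel base plate, dark grey, 110 mm (its x) by 260 mm (its y, the long centre line) by 10 mm thick, lying on the table; origin at the centre of its underside, z up. A white chalk square, about 50 mm across, is drawn round the centre of its top face. The plate lies at a different place and yaw each time.
- red_clamp: Fixed hold-down clamp with a round red knob (41 mm across, 40 mm tall in all), standing on the plate's long centre line 105 mm from the plate's centre, at either end. Origin at the centre of its foot, on the plate's top face.
- blue_clamp: The same clamp with a blue knob, at the other end of the plate. Origin at the centre of its foot, on the plate's top face.
- post: Loose bare-steel square tube, 40 by 40 mm outside, 60 mm tall, 4 mm wall, open at both ends, standing upright; about 0.26 kg. Origin at the centre of its lower end, z up the tube, x and y normal to its faces.
- copper_block: Loose copper chill block, 50 mm long (its x) by 26 mm thick (its y) by 34 mm tall, a dark slot along the middle of its top; about 0.34 kg. Origin at the centre of its underside, z up. Its two ends are alike.
- alu_block: Loose aluminium (bright silver) chill block of the same size and axes as the copper one, about 0.11 kg. Origin at the centre of its underside, z up.
- cap: Loose cap plate painted green, 56 by 56 mm (x and y along its sides) and 6 mm thick, with a yellowish square nut 24 by 24 mm, 22 mm tall, sides parallel to the plate's, welded on top at its centre (28 mm tall in all); about 0.20 kg. Origin at the centre of its underside, z up; it lies nut upwards.
- pipe: Bystander, not part of the job: loose rusty-brown round pipe offcut, 44 mm across, 55 mm tall, standing. Origin at the centre of its lower end.
- tin: Bystander: loose closed tin with an orange band, 60 mm across, 65 mm tall. Origin at the centre of its underside.
- tape: Bystander: loose yellow tape measure with a black disc on each side, 62 (x) by 32 (y) by 58 mm tall. Origin at the centre of its underside.
Mind the look-alikes: they are no part of the job. Of the things that look like the cap, take the one that is farthest from the robot's base at the start.

How it is judged (in metres and radians):
On the way, in this order (a step that is already met when the one before it is completed fails the run):
1. the post stands upright in the chalk square in the middle of the base plate, the blocks and the cap still on the table (horizontal distance between post and base_plate below 0.012 m and height (world z) of post between 0.006 and 0.014 m and angle between post's own z axis and vertical below 0.08 rad and (angle between the x axis of post and the x axis of base_plate, either way round below 0.22 rad or angle between the x axis of post and the y axis of base_plate, either way round below 0.22 rad) and linear speed of post below 0.02 m/s and angular speed of post below 0.2 rad/s and height (world z) of each of copper_block, alu_block, cap below 0.006 m), for 0.2 s.
2. both chill blocks stand beside the post, copper towards the red clamp and aluminium towards the blue clamp (horizontal distance between post and base_plate below 0.012 m and height (world z) of post between 0.006 and 0.014 m and angle between each of post, copper_block, alu_block's own z axis and vertical below 0.08 rad and (angle between the x axis of post and the x axis of base_plate, either way round below 0.22 rad or angle between the x axis of post and the y axis of base_plate, either way round below 0.22 rad) and linear speed of each of post, copper_block, alu_block below 0.02 m/s and angular speed of each of post, copper_block, alu_block below 0.2 rad/s and horizontal distance between copper_block and post between 0.03 and 0.055 m and horizontal distance between copper_block and red_clamp below 0.09 m and x of copper_block in the frame of base_plate between -0.013 and 0.013 m and height (world z) of copper_block between 0.006 and 0.014 m and angle between the y axis of each of copper_block, alu_block and the y axis of base_plate, either way round below 0.22 rad and horizontal distance between alu_block and post between 0.03 and 0.055 m and horizontal distance between alu_block and blue_clamp below 0.09 m and x of alu_block in the frame of base_plate between -0.013 and 0.013 m and height (world z) of alu_block between 0.006 and 0.014 m), for 0.2 s.
3. the cap lies centred on top of the post (horizontal distance between cap and post below 0.01 m and height (world z) of cap between 0.066 and 0.075 m and angle between cap's own z axis and vertical below 0.08 rad and (angle between the x axis of cap and the x axis of base_plate, either way round below 0.22 rad or angle between the x axis of cap and the y axis of base_plate, either way round below 0.22 rad) and linear speed of cap below 0.02 m/s and angular speed of cap below 0.2 rad/s), for 0.2 s.
At the end, for the whole second after the job is handed in: At rest and upright: post within 12 mm of plate centre; each block within 13 mm of the centre line, 30 to 55 mm from the post (centres), copper under 90 mm from the red clamp, aluminium from the blue; cap on the post, nut up, within 10 mm; tilt under 0.08, all square to the plate within 0.22 rad (all of step 2 and all of step 3); the robot touches nothing.
It fails at once if the pipe, the tin or the tape measure is shifted by more than 25 mm or knocked over ((distance of pipe from where it was at the start of the episode above 0.025 m or angle between pipe's own z axis and vertical above 0.5 rad) or (distance of tin from where it was at the start of the episode above 0.025 m or angle between tin's own z axis and vertical above 0.5 rad) or (distance of tape from where it was at the start of the episode above 0.025 m or angle between tape's own z axis and vertical above 0.5 rad)).
It also fails if it takes over 99 s, if anything falls off the work surface, if the arm or the gripper's body presses on something with over 40 N, if the wrist force passes 120 N, or if a joint passes its speed limit or range.

ROBOT

A 6-joint arm with a two-finger parallel gripper is mounted at the origin on the work surface. World frame = base frame: x ahead of the robot, y to its left, z up, the work surface at z = 0. Lengths are in mm, angles in rad, forces in N, time in s.
With the tool pointing down it reaches from about 275 to 1000 mm from the base axis. Payload 8.4 kg.
Tool frame: the origin (TCP) lies at the very end of the fingers, on their centre line; the grasp point (between the pads) lies 19 mm behind it; z points along the fingers, y is the line along which they close (so a half turn about z gives the same grasp; the last joint's range is limited). The gripper opens to 85 mm and grips with 20 to 120 N. Pads are 22 mm wide; open, the fingers measure 114 mm over their backs; the gripper's body (76 mm by 85 mm) begins 54 mm behind the grasp point. The pads swing forward as they close: fully open they stand 13 mm farther back than shut.
Start: joints at [-1.243, 0.353, 1.633, -0, 1.155, -0.002], TCP at [202.407, -591.32, 231.281] pointing down, gripper open.
Joint ranges: [-2.63, 2.63], [-0.92, 2.1], [0.06, 2.66], [-1.3, 4.44], [0, 2.69], [-3.02, 3.02]. Speed limits (rad/s): [2.22, 2.22, 2.79, 3.14, 3.14, 3.14].

INTERFACE

Orientations are given as [roll, pitch, yaw] about the fixed x, y, z axes, in that order (R = Rz(yaw) Ry(pitch) Rx(roll)).
In Python, from rig import sensors, grab_frame, camera_params, order gives the robot as it stands. The module is installed in compiled form; this text tells all that it offers.
- The arm moves only by the tool move_arm, never from a script. Its argument "motion" is a list of rows, each a list of 7 numbers: the turn, a rotation vector about the tool's x, y, z in a scale on which 1.0 is 60 degrees, then the shift along the tool's x, y, z in shares of 60 cm (1.0 is 60 cm), then the finger opening in m, from 0 to 0.0854. A call has 1 to 8 rows; each row is the pose to reach, as a shift and turn from the pose commanded when the call began, along the tool's axes at that moment; what a row does not reach only later rows make up. A row lasts 1/8 s, in which the tool goes at most 62.5 mm and 10.7 degrees, less where a joint would pass 70% of its speed; a pose out of reach is approached as far as the arm can. No shift or turn number may pass 1 either way. A call with a gripper value outside its range is refused whole. The fingers move at their own pace and stop on an object; "grip_force" is the grip in N (left out, the last holds). Time passes only in rows, so rows that repeat a pose let the fingers close. It gives the time, the measured TCP pose, the force, the opening and the grip force at its end, in the units of the state.
- sensors.sense(): the state, without advancing time (a new reading comes with each control period).
- grab_frame(name): name is "scene" or "top"; returns (picture, depth): 400x640x3 uint8, red, green, blue; 400x640 float32, mm along the optical axis (not along the pixel's ray), 0 where there is no reading.
- camera_params(name): a dict with "camera_matrix" (3x3 intrinsics, pixels), "world_from_camera" (4x4, takes a point from camera to world coordinates). Camera axes: x right, y down, z forward; pixel columns grow to the right and rows downward; lengths in mm; the calibration is good to about 2 mm. A picture is of the moment at which its call begins. camera_params takes no time and is no camera call.
- order.sign_off(): hands the job in; it is judged then, once.
The state is a dict: "clock": time; "qpos": joint angles; "qvel": joint speeds; "joint_efforts": joint torques, N m; "eef_pos": TCP position; "tcp_rot": TCP orientation; "contact_force": force on the tool from outside, world axes, zero at the start; "wrist_torque": the same for the moment, N m; "opening": opening from 0.0 (shut) to 1.0 (fully open); "grasp_force": force on a finger pad.
Only numpy, scipy, OpenCV 4.12 (cv2) and the standard library are available. Lean on these libraries where they do the work, as an engineer would, in place of code of your own. Each camera call takes 0.05 s, during which the arm holds its last target. There are 200 camera calls.

## Working session

There is one attempt and no reset: what is moved stays moved. The work goes in short steps, Python scripts to look and compute and a tool call to move; the robot and the scene stay as the last step left them, time stands still between calls to the robot, and variables do not carry over. Pictures are saved under pics/ and viewed, at most 14 in all, crops included, and the job is handed in when it is done.

Besides the shell and the picture viewer there is one more tool, called after ">>>" in YAML: its name, and indented under it one key for each argument. move_arm: Moves the arm, as the interface text tells. Its arguments: {"type":"object","properties":{"motion":{"type":"array","items":{"type":"array","items":{"type":"number"}}},"grip_force":{"type":"number"}},"required":["motion"]}

```bash
mkdir -p pics
python3 - <<'E'
from rig import sensors, grab_frame, camera_params
import cv2, numpy as np
for n in("scene","top"):
    p,d=grab_frame(n); np.savez(f"pics/{n}0.npz",p=p,d=d)
    cv2.imwrite(f"pics/{n}0.png",p[...,::-1]); c=camera_params(n)
    print(n,c["camera_matrix"].tolist(),np.round(c["world_from_camera"],4).tolist())
print(sensors.sense())
E
```

```text
scene [[397.25270556051413, 0.0, 327.416125505721], [0.0, 397.25270556051413, 198.71145080197064], [0.0, 0.0, 1.0]] [[0.5335, 0.5785, -0.6171, 1100.8321], [0.8457, -0.3523, 0.4008, -373.4916], [0.0145, -0.7357, -0.6772, 689.9929], [0.0, 0.0, 0.0, 1.0]]
top [[389.6588869758514, 0.0, 324.5188926146862], [0.0, 389.6588869758514, 202.07417972467647], [0.0, 0.0, 1.0]] [[-0.0083, -0.9975, 0.0701, 410.4033], [-0.9998, 0.0094, 0.0156, -3.2842], [-0.0162, -0.0699, -0.9974, 1118.3696], [0.0, 0.0, 0.0, 1.0]]
{'clock': 0.1, 'qpos': array([-1.24342001e+00,  3.53607274e-01,  1.63405016e+00,  2.13830496e-05,
        1.15522563e+00, -2.42292036e-03]), 'qvel': array([ 0.00139798, -0.0027232 , -0.00232804,  0.00164476, -0.00018337,
        0.00111113]), 'joint_efforts': array([-1.01642112e-03, -6.06353045e+01, -3.42819357e+01, -5.37015296e-05,
        3.89174907e-03, -1.07939820e-05]), 'eef_pos': array([ 202.26196787, -590.91024973,  230.62314522]), 'tcp_rot': array([-3.14030229e+00, -2.26784094e-05,  3.29790579e-01]), 'contact_force': array([0.06369952, 0.69203286, 0.19711361]), 'wrist_torque': array([0.03068617, 0.00560585, 0.01668195]), 'grasp_force': 0.0, 'opening': 1.0016460997840428}
```

View pics/scene0.png

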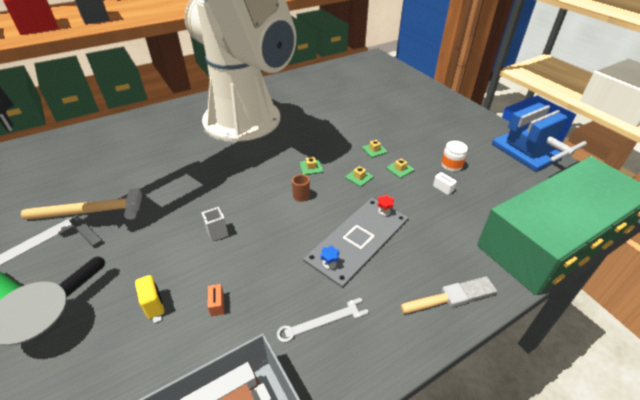

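View pics/top0.png

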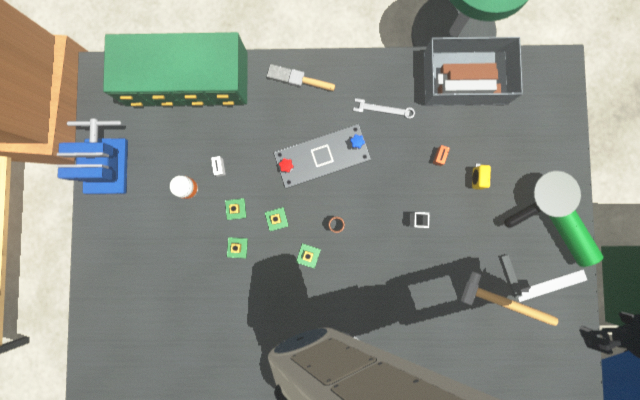

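Top view: post at (422,220), pipe (337,224, round), copper block (442,155), aluminium block (218,166), plate (322,156), red clamp (286,166), blue clamp (357,142), and four cap look-alikes at (235,209), (276,219), (237,248) and (309,256). The tin is at (183,187) and the tape at (482,176).

```bash
cat > h.py <<'E'
import numpy as np, cv2
from rig import sensors, grab_frame, camera_params
C={n:camera_params(n) for n in("scene","top")}
def cloud(n,d):
    K=C[n]["camera_matrix"];T=C[n]["world_from_camera"];v,u=np.mgrid[:400,:640]
    P=np.stack([(u-K[0,2])*d/K[0,0],(v-K[1,2])*d/K[1,1],d],-1)
    return P@T[:3,:3].T+T[:3,3]
def proj(n,p):
    K=C[n]["camera_matrix"];T=C[n]["world_from_camera"]
    q=(np.atleast_2d(p)-T[:3,3])@T[:3,:3]; q=q@K.T; return q[:,:2]/q[:,2:]
def ray(n,u,v,z):
    K=C[n]["camera_matrix"];T=C[n]["world_from_camera"]
    r=T[:3,:3]@[(u-K[0,2])/K[0,0],(v-K[1,2])/K[1,1],1]; return T[:3,3]+r*(z-T[2,3])/r[2]
def tri(a,b):
    "top pixel, scene pixel -> point, miss"
    A=[];B=[]
    for n,(u,v) in(("top",a),("scene",b)):
        o=C[n]["world_from_camera"][:3,3];r=ray(n,u,v,0)-o;r/=np.linalg.norm(r)
        M=np.eye(3)-np.outer(r,r);A.append(M);B.append(M@o)
    p=np.linalg.solve(sum(A),sum(B)); return p,[np.linalg.norm(m@p-b) for m,b in zip(A,B)]
E
python3 - <<'E'
from h import *
f=np.load("pics/top0.npz");P=cloud("top",f["d"]);p=f["p"]
f2=np.load("pics/scene0.npz");P2=cloud("scene",f2["d"])
T=dict(post=(422,220),pipe=(337,224),cu=(442,155),al=(218,166),red=(286,166),blue=(357,142),c1=(235,209),c2=(276,219),c3=(237,248),c4=(309,256),tin=(183,187),tape=(482,176),plate=(322,156))
S=dict(post=(214,223),pipe=(301,188),cu=(216,299),al=(445,183),red=(386,203),blue=(330,256),tin=(455,156),tape=(149,296))
print("table z",np.median(P[230:240,380:400,2]),np.median(P2[120:140,320:340,2]))
for k,(u,v) in T.items():
    w=P[v-16:v+17,u-16:u+17].reshape(-1,3); 
    t=np.percentile(w[:,2],99); m=w[(w[:,2]>(max(t-8,4)))&(w[:,2]<t+4)]
    if k[0]=="c" and k!="cu": m=w[(w[:,2]>3)]
    if k=="plate":
        w=P[v-40:v+40,u-55:u+55].reshape(-1,3); m=w[(w[:,2]>5)&(w[:,2]<16)]
    r=cv2.minAreaRect(m[:,:2].astype(np.float32))
    print(k,len(m),"top z %.1f"%t,np.round(r[0],1),np.round(r[1],1),"ang %.1f"%r[2],"dist %.0f"%np.hypot(*r[0]))
def save(n,img,u0,v0,u1,v1,s): cv2.imwrite(n,cv2.resize(img[v0:v1,u0:u1,::-1],None,fx=s,fy=s,interpolation=cv2.INTER_CUBIC))
save("pics/tc.png",p,200,120,460,270,3)
save("pics/sc.png",f2["p"],190,130,460,320,2.95)
E
```

```text
table z -0.8286998837145347 -0.05214962718537208
post 92 top z 61.9 [ 433.8 -247.9] [39.3 38. ] ang 89.5 dist 500
pipe 65 top z 56.2 [423.6 -18.8] [40.8 40.9] ang 89.5 dist 424
cu 168 top z 36.0 [ 616.7 -317.6] [26.4 51.4] ang 66.8 dist 694
al 165 top z 36.1 [592.4 318.6] [49.6 26.8] ang 8.8 dist 673
red 133 top z 51.7 [589.3 120.4] [35.1 37.3] ang 44.6 dist 601
blue 137 top z 51.9 [654.8 -78.2] [35.3 38.7] ang 45.1 dist 659
c1 343 top z 30.7 [460.2 156.3] [328.1  79.9] ang 83.8 dist 486
c2 328 top z 29.6 [447.7  97.6] [ 80.7 199.5] ang 1.7 dist 458
c3 345 top z 28.8 [363.5 153.7] [ 85.8 316.2] ang 1.5 dist 395
c4 350 top z 28.8 [346.1  40. ] [ 91.  125.5] ang 20.1 dist 348
tin 310 top z 67.6 [532.1 409.5] [53.1 53. ] ang 27.3 dist 671
tape 236 top z 59.9 [ 552.2 -423.8] [32.  60.5] ang 84.3 dist 696
plate 3024 top z 14.3 [642.6  28.9] [214.2 290.2] ang 3.1 dist 643
```

View pics/tc.png

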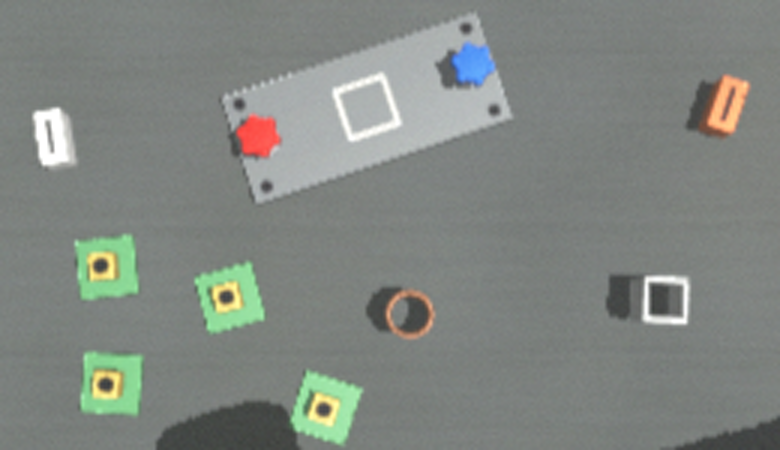

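View pics/sc.png

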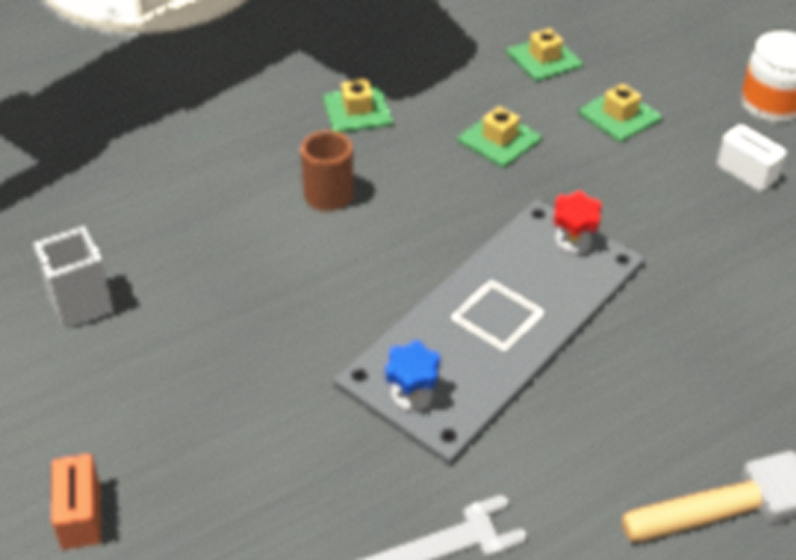

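The crops show the cap look-alikes at tc (106,266), (229,297), (111,384) and (327,407). The one at (106,266), which is top px (235,209), looks farthest from the base. The post is the square tube at tc (666,300); the round pipe at (410,314) is not it. I'll now get precise poses, from both views.

```bash
cat >> h.py <<'E'
def blob(P,u,v,lo,hi,r=40,extra=None):
    "connected pixels with lo<z<hi nearest to (u,v) -> minAreaRect on points"
    m=((P[...,2]>lo)&(P[...,2]<hi)); 
    if extra is not None: m&=extra
    w=np.zeros_like(m);w[max(v-r,0):v+r+1,max(u-r,0):u+r+1]=1
    n,l=cv2.connectedComponents((m&w).astype(np.uint8)); ys,xs=np.nonzero(l)
    if len(ys)==0: return None
    i=np.argmin((ys-v)**2+(xs-u)**2); q=P[l==l[ys[i],xs[i]]]
    (c,s,a)=cv2.minAreaRect(q[:,:2].astype(np.float32))
    if s[0]<s[1]: s=s[::-1];a+=90
    return np.r_[c,np.median(q[:,2])],np.array(s),(a+90)%180-90,len(q)   # angle of LONG side
E
python3 - <<'E'
from h import *
F={n:np.load(f"pics/{n}0.npz") for n in("top","scene")}
P={n:cloud(n,F[n]["d"]) for n in F}
G={n:(F[n]["p"][...,1].astype(int)-F[n]["p"][...,0]>25) for n in F}
def show(k,t,s,lo,hi,ex=False):
    for n,px in(("top",t),("scene",s)):
        if px is None: continue
        b=blob(P[n],*px,lo,hi,45 if k!="plate" else 75,(G[n] if ex else None))
        if b: print(k,n,np.round(b[0],1),np.round(b[1],1),"long %.1f"%b[2],b[3],"R %.0f"%np.hypot(*b[0][:2]))
show("post",(422,220),(214,215),50,70)
show("cu",(442,155),(216,292),28,42)
show("al",(218,166),(445,180),28,42)
show("pipe",(337,224),(301,180),45,65)
show("plate",(322,156),(355,240),5,15)
show("red",(286,166),(386,203),38,60)
show("blue",(357,142),(330,254),38,60)
for i,(t,s) in enumerate([((235,209),(401,162)),((276,219),(360,171)),((237,248),(374,145)),((309,256),(312,161))],1):
    show(f"nut{i}",t,s,20,36); show(f"green{i}",(t[0],t[1]+8),(s[0]-9,s[1]+8),2,14,True)
# hand-read pixels
t=np.array([(239,103),(466,27),(494,110),(266,187)])/3+[200,120]
s=np.array([(538,213),(359,375),(448,435),(622,258)])/2.95+[190,130]
h=[];
for a,b in zip(t,s): p,e=tri(a,b); h.append(p); print("hole",np.round(p,1),np.round(e,1))
print("centre",np.mean(h,0))
t=np.array([(337,105),(382,76),(397,122),(352,138)])/3+[200,120]
print("chalk top@10",np.mean([ray("top",*a,10) for a in t],0))
s=np.array([(491,283),(541,314),(505,347),(455,316)])/2.95+[190,130]
print("chalk scene@10",np.mean([ray("scene",*a,10) for a in s],0))
cv2.imwrite("pics/cap.png",cv2.resize(F["top"]["p"][185:265,210:330,::-1],None,fx=6,fy=6,interpolation=cv2.INTER_CUBIC))
E
```

```text
post top [ 433.9 -247.4   58. ] [40.1 38. ] long 89.5 103 R 499
post scene [ 437.2 -247.9   57.9] [43.5 39.8] long -2.7 193 R 503
cu top [ 616.7 -317.6   32.4] [51.4 26.4] long -23.2 168 R 694
cu scene [ 621.3 -316.6   33.8] [51.2 25. ] long -20.3 323 R 697
al top [592.4 318.6  32.6] [49.6 26.8] long 8.8 166 R 673
al scene [596.  319.1  33.4] [50.4 29.2] long 10.6 152 R 676
pipe top [423.6 -18.8  53.6] [40.9 40.8] long -0.5 66 R 424
pipe scene [426.9 -17.8  52.1] [43.3 43.1] long 88.3 144 R 427
plate top [622.   20.9   8.9] [259.8 110.9] long -71.9 3010 R 622
plate scene [625.1  22.1   9.9] [262.8 111.8] long -71.8 3761 R 626
red top [588.4 121.2  48.5] [37.7 34.7] long 79.3 140 R 601
red scene [593.7 121.3  49.3] [39.1 36.2] long -39.3 183 R 606
blue top [653.9 -78.3  48.4] [38.9 35.4] long 18.1 143 R 659
blue scene [658.7 -78.3  49.3] [39.3 34.4] long -40.9 246 R 663
nut1 top [471.  271.5  26.6] [23.9 23.6] long -84.4 73 R 544
nut1 scene [474.6 271.8  27.2] [25.7 25.3] long 7.7 70 R 547
green1 top [472.2 271.    5.2] [57.9 56.2] long 6.7 246 R 544
green1 scene [473.  273.9   5.6] [
[... 391 characters left out ...]
g 84.9 62 R 452
green3 top [361.5 265.3   4.8] [58.3 57. ] long -3.9 269 R 448
green3 scene [364.3 266.7   5.2] [58.4 58.2] long 84.5 152 R 451
nut4 top [336.   62.3  26.8] [23.4 23. ] long -18.4 74 R 342
nut4 scene [339.5  63.   27.5] [28.2 23.7] long -15.9 66 R 345
green4 top [335.7  62.3   5.1] [55.6 55.4] long 71.6 272 R 341
green4 scene [338.7  64.5   5.6] [60.  58.4] long -20.3 183 R 345
hole [601.8 110.2  61.2] [29. 29.]
hole [672.1 -97.5  65.4] [27.4 27.4]
hole [648.6 -78.6 -47.5] [35.1 35.1]
hole [575.7 150.9 -41.1] [36.9 36.9]
centre [624.5742499   21.24832876   9.4896546 ]
chalk top@10 [619.01444154  19.21755476  10.        ]
chalk scene@10 [627.28156172  21.96447475  10.        ]
```

View pics/cap.png

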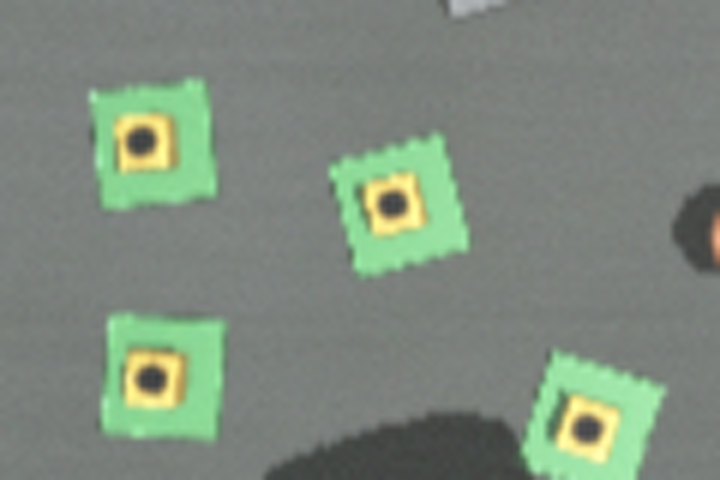

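This picture confirms the choice: the upper-left green cap at crop (150,142), world (473,272), is 545 mm from the base, and the next farthest is 468 mm. Sizes and heights agree with the text, and the two views differ only by a constant 3.5 mm in x, so I use averages.

```bash
cat > m.py <<'E'
# usage: m.py x y z yawdeg -> turn & shift in tool axes (m, rad) from the measured pose
import sys; from h import *; from scipy.spatial.transform import Rotation as R
s=sensors.sense(); R0=R.from_euler("xyz",s["tcp_rot"]); x,y,z,a=map(float,sys.argv[1:5])
R1=R.from_euler("xyz",[np.pi,0,np.radians(a)])
print("now",np.round(s["eef_pos"],1),"yaw %.1f"%np.degrees(s["tcp_rot"][2]),"F",np.round(s["contact_force"],1),"t %.1f"%s["clock"],"open %.2f"%s["opening"])
print("turn",np.round((R0.inv()*R1).as_rotvec(),3),"shift",np.round(R0.inv().apply(np.array([x,y,z])-s["eef_pos"])/1000,4))
E
python3 m.py 435.5 -247.6 150 -1.5
```

```text
now [ 202.3 -590.9  230.6] yaw 18.9 F [0.1 0.7 0.2] t 0.1 open 1.00
turn [-0.001  0.     0.356] shift [ 0.3318 -0.2492  0.081 ]
```

The manual's scale: shifts go in shares of 60 cm and turns go in shares of 60 degrees. Converting my numbers, 0.332 m / 0.6 = 0.5533, -0.249 m / 0.6 = -0.415, 0.356 rad / 1.0472 = 0.34.

>>> move_arm:
  motion:
    - [0,0,0.34,0.5533,-0.415,0.1333,0.085]
    - [0,0,0.34,0.5533,-0.415,0.1333,0.085]
    - [0,0,0.34,0.5533,-0.415,0.1333,0.085]
    - [0,0,0.34,0.5533,-0.415,0.1333,0.085]
    - [0,0,0.34,0.5533,-0.415,0.1333,0.085]
    - [0,0,0.34,0.5533,-0.415,0.1333,0.085]
    - [0,0,0.34,0.5533,-0.415,0.1333,0.085]
    - [0,0,0.34,0.5533,-0.415,0.1333,0.085]
  grip_force: 40

```text
clock: 1.1
eef_pos: [436.7, -245.5, 150.5]
tcp_rot: [-3.14, 0.001, -0.022]
contact_force: [0.2, -0.7, -0.3]
opening: 0.998
grasp_force: 0.0
```

```bash
python3 m.py 435.5 -247.6 18 -1.5
```

```text
now [ 436.7 -245.5  150.5] yaw -1.3 F [ 0.2 -0.7 -0.3] t 1.1 open 1.00
turn [-0.001  0.001  0.004] shift [-0.001   0.0022  0.1325]
```

In the tool's units: 0.132 m / 0.6 = 0.22, -0.001 m / 0.6 = -0.0017.

>>> move_arm:
  motion:
    - [0,0,0,-0.0017,0.0033,0.05,0.085]
    - [0,0,0,-0.0017,0.0033,0.1,0.085]
    - [0,0,0,-0.0017,0.0033,0.15,0.085]
    - [0,0,0,-0.0017,0.0033,0.1917,0.085]
    - [0,0,0,-0.0017,0.0033,0.22,0.085]
    - [0,0,0,-0.0017,0.0033,0.22,0.085]

```text
clock: 1.85
eef_pos: [433.9, -250.3, 18.4]
tcp_rot: [-3.141, 0.002, -0.027]
contact_force: [-1.3, 0.8, 0.5]
opening: 0.996
grasp_force: 0.0
```

```bash
python3 m.py 435.5 -247.6 18 -1.5
python3 - <<'E'
from h import *
p,d=grab_frame("scene");q,_=grab_frame("top")
a=cv2.resize(p[150:270,150:280,::-1],None,fx=3,fy=3);b=cv2.resize(q[160:280,350:490,::-1],None,fx=2.7,fy=3)
cv2.imwrite("pics/g1.png",np.hstack([a,b]))
E
```

```text
now [ 433.9 -250.3   18.4] yaw -1.5 F [-1.3  0.8  0.5] t 1.9 open 1.00
turn [-0.001  0.002 -0.001] shift [ 0.0015 -0.0027  0.0004]
```

View pics/g1.png

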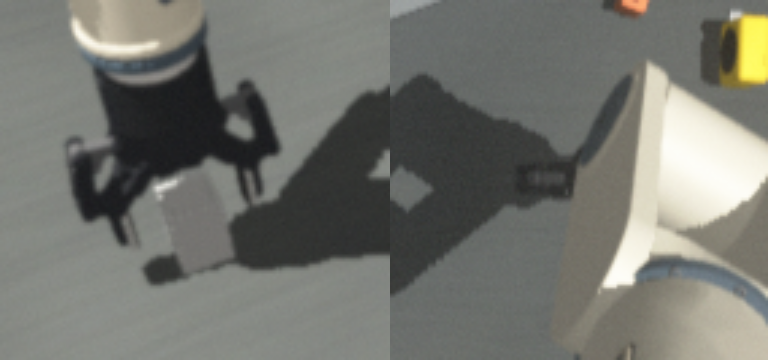

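The fingers straddle the post in the scene crop (fingers at (130,230) and (255,185), post between them). Closing now.

In the tool's units: -0.002 m / 0.6 = -0.0033, 0.001 m / 0.6 = 0.0017.

>>> move_arm:
  motion:
    - [0,0,0,0.0017,-0.0033,0,0.07]
    - [0,0,0,0.0017,-0.0033,0,0.05]
    - [0,0,0,0.0017,-0.0033,0,0.035]
    - [0,0,0,0.0017,-0.0033,0,0.03]
    - [0,0,0,0.0017,-0.0033,0,0.03]
    - [0,0,0,0.0017,-0.0033,0,0.03]
    - [0,0,0,0.0017,-0.0033,0,0.03]

```text
clock: 2.82
eef_pos: [436.2, -248.3, 19.9]
tcp_rot: [3.141, -0.001, -0.026]
contact_force: [-1.3, 1.3, 6.8]
opening: 0.465
grasp_force: 39.7
```

```bash
python3 m.py 435.5 -247.6 120 -1.5
```

```text
now [ 436.2 -248.3   19.9] yaw -1.5 F [-1.3  1.3  6.8] t 2.8 open 0.47
turn [ 0.    -0.001 -0.   ] shift [-0.0007 -0.0006 -0.1001]
```

In the tool's units: -0.1 m / 0.6 = -0.1667, -0.08 m / 0.6 = -0.1333.

>>> move_arm:
  motion:
    - [0,0,0,0,0,-0.0167,0.03]
    - [0,0,0,0,0,-0.05,0.03]
    - [0,0,0,0,0,-0.0917,0.03]
    - [0,0,0,0,0,-0.1333,0.03]
    - [0,0,0,0,0,-0.1667,0.03]
    - [0,0,0,0,0,-0.1667,0.03]
  grip_force: 50

```text
clock: 3.58
eef_pos: [436.7, -248.7, 120.9]
tcp_rot: [3.14, -0.003, -0.026]
contact_force: [0.1, -0.5, -2.3]
opening: 0.465
grasp_force: 50.8
```

```bash
python3 m.py 624 21.5 120 18.15
```

```text
now [ 436.7 -248.7  120.9] yaw -1.5 F [ 0.1 -0.5 -2.3] t 3.6 open 0.46
turn [ 0.002 -0.002 -0.343] shift [ 0.1801 -0.275   0.001 ]
```

In the tool's units: -0.275 m / 0.6 = -0.4583, -0.26 m / 0.6 = -0.4333, -0.343 rad / 1.0472 = -0.3275.

>>> move_arm:
  motion:
    - [0,0,-0.0477,0.0333,-0.05,0,0.03]
    - [0,0,-0.0955,0.0833,-0.1333,0,0.03]
    - [0,0,-0.1528,0.1417,-0.2167,0,0.03]
    - [0,0,-0.2101,0.2,-0.3,0,0.03]
    - [0,0,-0.2674,0.25,-0.3833,0,0.03]
    - [0,0,-0.3056,0.2833,-0.4333,0,0.03]
    - [0,0,-0.3275,0.3,-0.4583,0,0.03]
    - [0,0,-0.3275,0.3,-0.4583,0,0.03]

```text
clock: 4.58
eef_pos: [622.8, 22.4, 118.4]
tcp_rot: [-3.141, 0.001, 0.318]
contact_force: [-0.5, -0.1, -3.2]
opening: 0.461
grasp_force: 51.1
```

>>> move_arm:
  motion:
    - [0,0,0,0,0,0,0.03]
    - [0,0,0,0,0,0,0.03]

```text
clock: 4.82
eef_pos: [622.3, 20.8, 119.2]
tcp_rot: [-3.142, 0.001, 0.315]
contact_force: [-0.6, 0.8, -2.5]
opening: 0.465
grasp_force: 51.1
```

```bash
python3 m.py 624 21.5 31 18.15
```

```text
now [622.3  20.8 119.2] yaw 18.1 F [-0.6  0.8 -2.5] t 4.8 open 0.46
turn [-0.     0.001 -0.001] shift [ 0.0018 -0.0001  0.0882]
```

In the tool's units: 0.085 m / 0.6 = 0.1417, 0.001 m / 0.6 = 0.0017.

>>> move_arm:
  motion:
    - [0,0,0,0.0017,0,0.0333,0.03]
    - [0,0,0,0.0017,0,0.0667,0.03]
    - [0,0,0,0.0017,0,0.1,0.03]
    - [0,0,0,0.0017,0,0.125,0.03]
    - [0,0,0,0.0017,0,0.1417,0.03]
    - [0,0,0,0.0017,0,0.1417,0.03]
    - [0,0,0,0.0017,0,0.1417,0.03]

```text
clock: 5.7
eef_pos: [624.4, 22.3, 34.8]
tcp_rot: [3.141, -0.001, 0.317]
contact_force: [-0.5, -0.3, -1.9]
opening: 0.46
grasp_force: 51.0
```

```bash
python3 m.py 624 21.5 30 18.15
python3 - <<'E'
from h import *
p,d=grab_frame("scene")
a=cv2.resize(p[190:290,300:420,::-1],None,fx=5,fy=5)
cv2.imwrite("pics/p1.png",a)
E
```

```text
now [624.4  22.3  34.8] yaw 18.2 F [-0.5 -0.3 -1.9] t 5.7 open 0.46
turn [ 0.    -0.001  0.   ] shift [-0.0007  0.0007  0.0048]
```

View pics/p1.png

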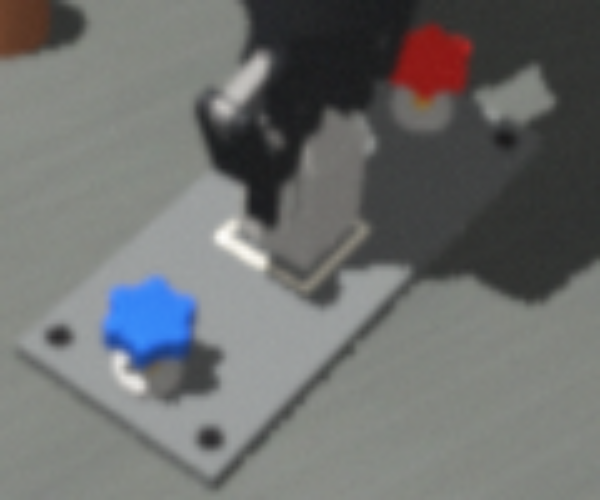

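The post hovers over the chalk square (about (300,270) in the crop), square to it. Lowering the last few millimetres.

>>> move_arm:
  motion:
    - [0,0,0,0,0,0.0033,0.03]
    - [0,0,0,0,0,0.005,0.03]
    - [0,0,0,0,0,0.0067,0.03]
    - [0,0,0,0,0,0.0067,0.03]
    - [0,0,0,0,0,0.0067,0.03]

```text
clock: 6.38
eef_pos: [624.0, 22.3, 30.3]
tcp_rot: [-3.142, 0.0, 0.317]
contact_force: [-0.5, -0.3, -1.7]
opening: 0.467
grasp_force: 51.0
```

In the tool's units: 0.0015 m / 0.6 = 0.0025, 0.001 m / 0.6 = 0.0017.

>>> move_arm:
  motion:
    - [0,0,0,0,0,0.0017,0.03]
    - [0,0,0,0,0,0.0025,0.03]
    - [0,0,0,0,0,0.0025,0.03]

```text
clock: 6.75
eef_pos: [624.1, 22.3, 30.0]
tcp_rot: [3.142, -0.0, 0.317]
contact_force: [-4.8, 0.3, 10.3]
opening: 0.458
grasp_force: 52.5
```

In the tool's units: -0.001 m / 0.6 = -0.0017.

>>> move_arm:
  motion:
    - [0,0,0,0,0,-0.0017,0.04]
    - [0,0,0,0,0,-0.0017,0.045]
    - [0,0,0,0,0,-0.0017,0.055]
    - [0,0,0,0,0,-0.0017,0.07]
    - [0,0,0,0,0,-0.0017,0.08]
    - [0,0,0,0,0,-0.0017,0.08]

```text
clock: 7.5
eef_pos: [624.0, 22.3, 29.7]
tcp_rot: [-3.142, 0.0, 0.317]
contact_force: [0.1, 0.5, 0.5]
opening: 0.938
grasp_force: 0.0
```

In the tool's units: -0.15 m / 0.6 = -0.25, -0.13 m / 0.6 = -0.2167.

>>> move_arm:
  motion:
    - [0,0,0,0,0,-0.0333,0.085]
    - [0,0,0,0,0,-0.0833,0.085]
    - [0,0,0,0,0,-0.1667,0.085]
    - [0,0,0,0,0,-0.2167,0.085]
    - [0,0,0,0,0,-0.25,0.085]
    - [0,0,0,0,0,-0.25,0.085]

```text
clock: 8.25
eef_pos: [625.3, 22.3, 182.8]
tcp_rot: [3.14, -0.004, 0.317]
contact_force: [0.0, -0.4, -0.9]
opening: 0.995
grasp_force: 0.0
```

```bash
python3 m.py 619 -317 150 68
```

```text
now [625.3  22.3 182.8] yaw 18.2 F [ 0.  -0.4 -0.9] t 8.2 open 0.99
turn [ 0.003 -0.004 -0.87 ] shift [-0.1118  0.3204  0.0327]
```

In the tool's units: 0.32 m / 0.6 = 0.5333, -0.112 m / 0.6 = -0.1867, -0.87 rad / 1.0472 = -0.8308.

>>> move_arm:
  motion:
    - [0,0,-0.8308,-0.1867,0.5333,0.05,0.085]
    - [0,0,-0.8308,-0.1867,0.5333,0.05,0.085]
    - [0,0,-0.8308,-0.1867,0.5333,0.05,0.085]
    - [0,0,-0.8308,-0.1867,0.5333,0.05,0.085]
    - [0,0,-0.8308,-0.1867,0.5333,0.05,0.085]
    - [0,0,-0.8308,-0.1867,0.5333,0.05,0.085]
    - [0,0,-0.8308,-0.1867,0.5333,0.05,0.085]
    - [0,0,-0.8308,-0.1867,0.5333,0.05,0.085]

```text
clock: 9.25
eef_pos: [616.7, -315.9, 149.1]
tcp_rot: [-3.14, -0.001, 1.186]
contact_force: [-0.2, -0.3, -0.8]
opening: 0.994
grasp_force: 0.0
```

```bash
python3 - <<'E'
from h import *
p,d=grab_frame("top");P=cloud("top",d);p2,d2=grab_frame("scene");P2=cloud("scene",d2)
u,v=proj("top",[622,21,68])[0].astype(int);print("post top",u,v,blob(P,u,v,58,85,20))
u,v=proj("scene",[625,22,68])[0].astype(int);print("post scene",blob(P2,u,v,60,85,20))
E
python3 m.py 619 -317 7 68
```

```text
post top 321 151 (array([621.81646729,  21.75489426,  67.72786663]), array([40.44952774, 39.77018738]), 17.868595123291016, 100)
post scene (array([625.84155273,  22.95276642,  67.69360272]), array([42.76130295, 41.51414108]), -73.68710517883301, 216)
now [ 617.3 -315.3  149.6] yaw 68.1 F [ 0.8 -0.4 -1.2] t 9.3 open 1.00
turn [-0.001 -0.     0.001] shift [-0.001   0.0023  0.1426]
```

The post stands at (623.8, 22.4), within 1 mm of the plate centre, and is square to the plate. Next is the copper block.

>>> move_arm:
  motion:
    - [0,0,0,-0.0017,0.0033,0.05,0.085]
    - [0,0,0,-0.0017,0.0033,0.1,0.085]
    - [0,0,0,-0.0017,0.0033,0.15,0.085]
    - [0,0,0,-0.0017,0.0033,0.1917,0.085]
    - [0,0,0,-0.0017,0.0033,0.2167,0.085]
    - [0,0,0,-0.0017,0.0033,0.235,0.085]
    - [0,0,0,-0.0017,0.0033,0.235,0.085]
    - [0,0,0,-0.0017,0.0033,0.235,0.085]

```text
clock: 10.35
eef_pos: [619.3, -318.6, 9.7]
tcp_rot: [3.14, 0.0, 1.187]
contact_force: [-0.2, -0.1, 0.6]
opening: 0.996
grasp_force: 0.0
```

```bash
python3 m.py 619 -317 7 68
```

```text
now [ 619.3 -318.6    9.7] yaw 68.0 F [-0.2 -0.1  0.6] t 10.3 open 1.00
turn [0.001 0.    0.   ] shift [ 0.0014 -0.0009  0.0027]
```

In the tool's units: 0.001 m / 0.6 = 0.0017.

>>> move_arm:
  motion:
    - [0,0,0,0.0017,0,0.0017,0.075]
    - [0,0,0,0.0017,0,0.0017,0.06]
    - [0,0,0,0.0017,0,0.0017,0.05]
    - [0,0,0,0.0017,0,0.0017,0.04]
    - [0,0,0,0.0017,0,0.0017,0.04]
    - [0,0,0,0.0017,0,0.0017,0.04]

```text
clock: 11.1
eef_pos: [619.2, -317.6, 8.4]
tcp_rot: [3.141, 0.0, 1.187]
contact_force: [-0.9, 0.7, 5.9]
opening: 0.576
grasp_force: 52.5
```

In the tool's units: -0.13 m / 0.6 = -0.2167, -0.12 m / 0.6 = -0.2.

>>> move_arm:
  motion:
    - [0,0,0,0,0,-0.0167,0.04]
    - [0,0,0,0,0,-0.05,0.04]
    - [0,0,0,0,0,-0.1,0.04]
    - [0,0,0,0,0,-0.15,0.04]
    - [0,0,0,0,0,-0.2,0.04]
    - [0,0,0,0,0,-0.2167,0.04]
    - [0,0,0,0,0,-0.2167,0.04]

```text
clock: 11.98
eef_pos: [619.3, -317.6, 138.6]
tcp_rot: [3.14, 0.0, 1.187]
contact_force: [-0.2, 0.8, -3.9]
opening: 0.58
grasp_force: 52.5
```

```bash
python3 m.py 611 60 140 108.15
```

```text
now [ 619.3 -317.6  138.6] yaw 68.0 F [-0.2  0.8 -3.9] t 12.0 open 0.58
turn [ 0.001  0.001 -0.701] shift [ 0.347  -0.1491 -0.0017]
```

In the tool's units: 0.347 m / 0.6 = 0.5783, 0.325 m / 0.6 = 0.5417, -0.701 rad / 1.0472 = -0.6694.

>>> move_arm:
  motion:
    - [0,0,-0.0764,0.05,-0.0217,0,0.04]
    - [0,0,-0.1719,0.1333,-0.0567,0,0.04]
    - [0,0,-0.2674,0.2167,-0.0933,0,0.04]
    - [0,0,-0.3629,0.3,-0.1283,0,0.04]
    - [0,0,-0.4584,0.3833,-0.165,0,0.04]
    - [0,0,-0.5443,0.4667,-0.2,0,0.04]
    - [0,0,-0.6207,0.5417,-0.2317,0,0.04]
    - [0,0,-0.6694,0.5783,-0.2483,0,0.04]

```text
clock: 12.98
eef_pos: [609.7, 62.6, 136.2]
tcp_rot: [-3.139, -0.001, 1.892]
contact_force: [-0.3, -0.5, -3.3]
opening: 0.573
grasp_force: 52.3
```

>>> move_arm:
  motion:
    - [0,0,0,0,0,0,0.04]
    - [0,0,0,0,0,0,0.04]
    - [0,0,0,0,0,0,0.04]

```text
clock: 13.35
eef_pos: [610.7, 59.1, 137.3]
tcp_rot: [-3.141, -0.0, 1.886]
contact_force: [0.1, -0.2, -3.8]
opening: 0.581
grasp_force: 52.4
```

```bash
python3 m.py 611 60.5 22 108.15
python3 - <<'E'
from h import *
p,d=grab_frame("scene")
cv2.imwrite("pics/p2.png",cv2.resize(p[150:290,300:440,::-1],None,fx=4,fy=4))
E
```

```text
now [610.7  59.1 137.3] yaw 108.1 F [ 0.1 -0.2 -3.8] t 13.3 open 0.58
turn [-0.001 -0.    -0.001] shift [0.0013 0.0008 0.1153]
```

View pics/p2.png

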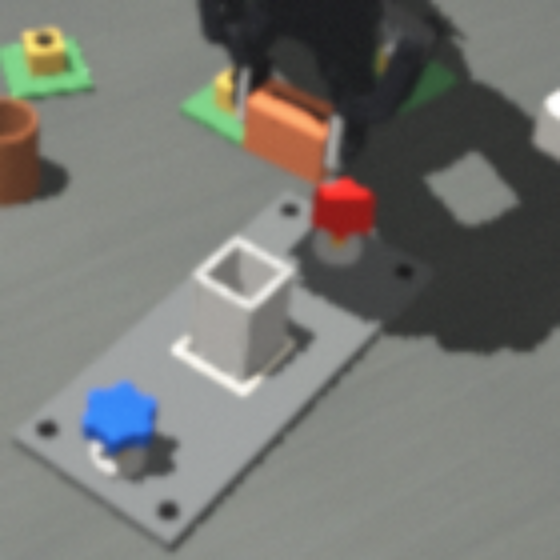

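The post stands centred in the chalk square ((240,310) in the crop) and the copper block hangs level in the grip. Lowering it.

In the tool's units: 0.115 m / 0.6 = 0.1917, 0.113 m / 0.6 = 0.1883.

>>> move_arm:
  motion:
    - [0,0,0,0.0017,0.0017,0.05,0.04]
    - [0,0,0,0.0017,0.0017,0.1,0.04]
    - [0,0,0,0.0017,0.0017,0.1417,0.04]
    - [0,0,0,0.0017,0.0017,0.175,0.04]
    - [0,0,0,0.0017,0.0017,0.1883,0.04]
    - [0,0,0,0.0017,0.0017,0.1917,0.04]
    - [0,0,0,0.0017,0.0017,0.1917,0.04]

```text
clock: 14.28
eef_pos: [612.2, 61.4, 23.4]
tcp_rot: [3.141, 0.0, 1.888]
contact_force: [0.7, -0.1, -3.3]
opening: 0.577
grasp_force: 52.4
```

```bash
python3 m.py 611 60.5 19 108.15
```

```text
now [612.2  61.4  23.4] yaw 108.2 F [ 0.7 -0.1 -3.3] t 14.3 open 0.58
turn [0.001 0.    0.   ] shift [-0.0005 -0.0014  0.0044]
```

In the tool's units: 0.004 m / 0.6 = 0.0067, -0.001 m / 0.6 = -0.0017.

>>> move_arm:
  motion:
    - [0,0,0,0,-0.0017,0.0025,0.04]
    - [0,0,0,0,-0.0017,0.005,0.04]
    - [0,0,0,0,-0.0017,0.0067,0.04]
    - [0,0,0,0,-0.0017,0.0067,0.04]

```text
clock: 14.78
eef_pos: [610.6, 61.0, 18.7]
tcp_rot: [-3.141, -0.0, 1.888]
contact_force: [0.2, 0.7, -3.0]
opening: 0.575
grasp_force: 52.4
```

In the tool's units: 0.0015 m / 0.6 = 0.0025, 0.001 m / 0.6 = 0.0017.

>>> move_arm:
  motion:
    - [0,0,0,0,0,0.0017,0.04]
    - [0,0,0,0,0,0.0025,0.04]
    - [0,0,0,0,0,0.0025,0.04]

```text
clock: 15.15
eef_pos: [610.7, 61.1, 18.4]
tcp_rot: [3.141, 0.0, 1.888]
contact_force: [-4.9, -0.1, 9.2]
opening: 0.575
grasp_force: 53.9
```

Contact. Releasing, rising, and going to the aluminium block.

>>> move_arm:
  motion:
    - [0,0,0,0,0,-0.0017,0.05]
    - [0,0,0,0,0,-0.0017,0.055]
    - [0,0,0,0,0,-0.0017,0.065]
    - [0,0,0,0,0,-0.0017,0.075]
    - [0,0,0,0,0,-0.0017,0.08]
    - [0,0,0,0,0,-0.0017,0.08]

```text
clock: 15.9
eef_pos: [610.6, 61.1, 18.3]
tcp_rot: [3.142, -0.0, 1.888]
contact_force: [-0.8, 0.3, 0.4]
opening: 0.936
grasp_force: 0.0
```

In the tool's units: -0.16 m / 0.6 = -0.2667, -0.13 m / 0.6 = -0.2167.

>>> move_arm:
  motion:
    - [0,0,0,0,0,-0.0333,0.085]
    - [0,0,0,0,0,-0.0833,0.085]
    - [0,0,0,0,0,-0.1667,0.085]
    - [0,0,0,0,0,-0.2167,0.085]
    - [0,0,0,0,0,-0.2667,0.085]
    - [0,0,0,0,0,-0.2667,0.085]

```text
clock: 16.65
eef_pos: [612.4, 61.2, 182.3]
tcp_rot: [3.136, 0.001, 1.888]
contact_force: [0.8, -0.1, -0.0]
opening: 0.997
grasp_force: 0.0
```

```bash
python3 m.py 594.2 318.8 150 99.7
```

```text
now [612.4  61.2 182.3] yaw 108.2 F [ 0.8 -0.1 -0. ] t 16.6 open 1.00
turn [0.006 0.001 0.148] shift [0.2505 0.0628 0.0324]
```

In the tool's units: 0.25 m / 0.6 = 0.4167, 0.062 m / 0.6 = 0.1033, 0.148 rad / 1.0472 = 0.1413.

>>> move_arm:
  motion:
    - [0,0,0.1413,0.4167,0.1033,0.0533,0.085]
    - [0,0,0.1413,0.4167,0.1033,0.0533,0.085]
    - [0,0,0.1413,0.4167,0.1033,0.0533,0.085]
    - [0,0,0.1413,0.4167,0.1033,0.0533,0.085]
    - [0,0,0.1413,0.4167,0.1033,0.0533,0.085]
    - [0,0,0.1413,0.4167,0.1033,0.0533,0.085]
    - [0,0,0.1413,0.4167,0.1033,0.0533,0.085]
    - [0,0,0.1413,0.4167,0.1033,0.0533,0.085]

```text
clock: 17.65
eef_pos: [592.0, 316.4, 146.6]
tcp_rot: [3.141, 0.0, 1.738]
contact_force: [-0.1, -0.9, 0.3]
opening: 0.995
grasp_force: 0.0
```

```bash
cat > chk.py <<'E'
from h import *
import sys
p,d=grab_frame("top");p2,d2=grab_frame("scene");PP={"top":cloud("top",d),"scene":cloud("scene",d2)}
off={"top":np.array([-1.75,-.5]),"scene":np.array([1.75,.5])}
c=np.array([623.5,21.5]);ax=np.array([-.3115,.950]);lx=np.array([.950,.3115])
for k,x,y,z,lo,hi in [("post",624,22,69,60,66+14),("cu",611,60,43,38,52),("al",636,-17,43,38,52)][:int(sys.argv[1])]:
    for n in PP:
        u,v=proj(n,[x,y,z])[0].astype(int);b=blob(PP[n],u,v,lo,hi,14)
        if b is None: print(k,n,None);continue
        r=b[0][:2]-off[n]-c
        print(k,n,"xy",np.round(b[0]-[*off[n],0],1),"along(red+) %.1f across %.1f"%(r@ax,r@lx),np.round(b[1],1),"long %.1f"%b[2],b[3])
E
python3 chk.py 2; python3 m.py 594.2 318.8 8 99.7
```

```text
post top xy [623.8  22.4  68.3] along(red+) 0.8 across 0.6 [40.8 39.8] long 17.4 93
post scene xy [623.6  21.7  67.5] along(red+) 0.2 across 0.2 [41.5 41.5] long -72.3 207
cu top xy [610.3  60.9  42.4] along(red+) 41.6 across -0.2 [49.5 25.8] long 19.3 166
cu scene xy [624.1  58.3  43.7] along(red+) 34.8 across 12.0 [74.6 40.5] long -32.5 131
now [592.  316.8 146.6] yaw 99.6 F [-0.2  0.1 -0.4] t 17.8 open 1.00
turn [ 0.     0.    -0.002] shift [0.0016 0.0025 0.1386]
```

The copper block stands 41 mm from the post on the centre line. Now the aluminium block.

In the tool's units: 0.137 m / 0.6 = 0.2283, 0.002 m / 0.6 = 0.0033.

>>> move_arm:
  motion:
    - [0,0,0,0.0017,0.0033,0.05,0.085]
    - [0,0,0,0.0017,0.0033,0.1,0.085]
    - [0,0,0,0.0017,0.0033,0.15,0.085]
    - [0,0,0,0.0017,0.0033,0.1833,0.085]
    - [0,0,0,0.0017,0.0033,0.2083,0.085]
    - [0,0,0,0.0017,0.0033,0.2283,0.085]
    - [0,0,0,0.0017,0.0033,0.2283,0.085]
    - [0,0,0,0.0017,0.0033,0.2283,0.085]

```text
clock: 18.75
eef_pos: [593.9, 319.5, 10.0]
tcp_rot: [3.141, -0.0, 1.74]
contact_force: [-0.5, 1.1, 0.4]
opening: 0.997
grasp_force: 0.0
```

```bash
python3 m.py 594.2 318.8 8 99.7
```

```text
now [593.9 319.5  10. ] yaw 99.7 F [-0.5  1.1  0.4] t 18.8 open 1.00
turn [ 0.001 -0.    -0.   ] shift [-0.0008  0.0001  0.002 ]
```

In the tool's units: 0.001 m / 0.6 = 0.0017.

>>> move_arm:
  motion:
    - [0,0,0,0,0,0.0017,0.075]
    - [0,0,0,0,0,0.0017,0.06]
    - [0,0,0,0,0,0.0017,0.05]
    - [0,0,0,0,0,0.0017,0.04]
    - [0,0,0,0,0,0.0017,0.04]
    - [0,0,0,0,0,0.0017,0.04]

```text
clock: 19.5
eef_pos: [593.8, 319.5, 8.9]
tcp_rot: [3.141, -0.0, 1.74]
contact_force: [-0.5, 0.0, 5.8]
opening: 0.573
grasp_force: 52.7
```

In the tool's units: -0.13 m / 0.6 = -0.2167, -0.12 m / 0.6 = -0.2.

>>> move_arm:
  motion:
    - [0,0,0,0,0,-0.0167,0.04]
    - [0,0,0,0,0,-0.05,0.04]
    - [0,0,0,0,0,-0.1,0.04]
    - [0,0,0,0,0,-0.15,0.04]
    - [0,0,0,0,0,-0.2,0.04]
    - [0,0,0,0,0,-0.2167,0.04]
    - [0,0,0,0,0,-0.2167,0.04]

```text
clock: 20.38
eef_pos: [593.7, 319.4, 139.2]
tcp_rot: [3.14, -0.0, 1.74]
contact_force: [-0.2, 0.1, -1.3]
opening: 0.573
grasp_force: 52.1
```

```bash
python3 m.py 636.2 -17.5 140 108.15
```

```text
now [593.7 319.4 139.2] yaw 99.7 F [-0.2  0.1 -1.3] t 20.4 open 0.57
turn [ 0.001 -0.    -0.148] shift [-0.3393 -0.0147 -0.001 ]
```

In the tool's units: -0.339 m / 0.6 = -0.565, -0.001 m / 0.6 = -0.0017, -0.148 rad / 1.0472 = -0.1413.

>>> move_arm:
  motion:
    - [0,0,-0.0191,-0.05,-0.0017,0,0.04]
    - [0,0,-0.0382,-0.1333,-0.005,0,0.04]
    - [0,0,-0.0573,-0.2167,-0.01,0,0.04]
    - [0,0,-0.0764,-0.3,-0.0133,0,0.04]
    - [0,0,-0.0955,-0.3833,-0.0167,0,0.04]
    - [0,0,-0.1146,-0.4667,-0.02,0,0.04]
    - [0,0,-0.1337,-0.5333,-0.0233,0,0.04]
    - [0,0,-0.1413,-0.565,-0.025,0,0.04]

```text
clock: 21.38
eef_pos: [634.8, -19.7, 136.7]
tcp_rot: [-3.139, -0.001, 1.886]
contact_force: [-0.3, -0.3, -0.9]
opening: 0.573
grasp_force: 52.1
```

>>> move_arm:
  motion:
    - [0,0,0,0,0,0,0.04]
    - [0,0,0,0,0,0,0.04]
    - [0,0,0,0,0,0,0.04]

```text
clock: 21.75
eef_pos: [635.3, -16.4, 137.9]
tcp_rot: [-3.141, -0.0, 1.889]
contact_force: [0.4, 0.6, -1.3]
opening: 0.574
grasp_force: 52.1
```

```bash
python3 m.py 636.2 -17.5 22 108.15
```

```text
now [635.3 -16.4 137.9] yaw 108.2 F [ 0.4  0.6 -1.3] t 21.8 open 0.57
turn [-0.001 -0.     0.001] shift [-0.0014  0.0005  0.1159]
```

In the tool's units: 0.115 m / 0.6 = 0.1917, -0.001 m / 0.6 = -0.0017.

>>> move_arm:
  motion:
    - [0,0,0,-0.0017,0,0.05,0.04]
    - [0,0,0,-0.0017,0,0.1,0.04]
    - [0,0,0,-0.0017,0,0.1417,0.04]
    - [0,0,0,-0.0017,0,0.175,0.04]
    - [0,0,0,-0.0017,0,0.1883,0.04]
    - [0,0,0,-0.0017,0,0.1917,0.04]
    - [0,0,0,-0.0017,0,0.1917,0.04]

```text
clock: 22.62
eef_pos: [636.5, -18.4, 23.9]
tcp_rot: [3.141, 0.0, 1.888]
contact_force: [-0.5, 0.0, -1.1]
opening: 0.576
grasp_force: 52.1
```

```bash
python3 m.py 636.2 -17.5 19 108.15
```

```text
now [636.5 -18.4  23.9] yaw 108.2 F [-0.5  0.  -1.1] t 22.6 open 0.58
turn [0.001 0.    0.   ] shift [0.0009 0.     0.0049]
```

In the tool's units: 0.004 m / 0.6 = 0.0067, 0.003 m / 0.6 = 0.005.

>>> move_arm:
  motion:
    - [0,0,0,0,0,0.0025,0.04]
    - [0,0,0,0,0,0.005,0.04]
    - [0,0,0,0,0,0.0067,0.04]
    - [0,0,0,0,0,0.0067,0.04]

```text
clock: 23.12
eef_pos: [635.9, -18.4, 19.2]
tcp_rot: [-3.141, -0.0, 1.888]
contact_force: [-0.7, 0.2, -0.2]
opening: 0.569
grasp_force: 52.1
```

In the tool's units: 0.001 m / 0.6 = 0.0017, 0.0005 m / 0.6 = 0.0008.

>>> move_arm:
  motion:
    - [0,0,0,0,0,0.0008,0.04]
    - [0,0,0,0,0,0.0017,0.04]
    - [0,0,0,0,0,0.0017,0.04]

```text
clock: 23.5
eef_pos: [636.0, -18.4, 18.8]
tcp_rot: [3.142, 0.0, 1.888]
contact_force: [-2.7, 0.4, 5.0]
opening: 0.575
grasp_force: 52.9
```

In the tool's units: -0.0005 m / 0.6 = -0.0008.

>>> move_arm:
  motion:
    - [0,0,0,0,0,-0.0008,0.05]
    - [0,0,0,0,0,-0.0008,0.055]
    - [0,0,0,0,0,-0.0008,0.065]
    - [0,0,0,0,0,-0.0008,0.075]
    - [0,0,0,0,0,-0.0008,0.08]
    - [0,0,0,0,0,-0.0008,0.08]

```text
clock: 24.25
eef_pos: [635.9, -18.4, 18.8]
tcp_rot: [-3.142, -0.0, 1.888]
contact_force: [-0.2, -0.6, 0.7]
opening: 0.939
grasp_force: 0.0
```

>>> move_arm:
  motion:
    - [0,0,0,0,0,-0.0333,0.085]
    - [0,0,0,0,0,-0.0833,0.085]
    - [0,0,0,0,0,-0.1667,0.085]
    - [0,0,0,0,0,-0.2167,0.085]
    - [0,0,0,0,0,-0.2667,0.085]
    - [0,0,0,0,0,-0.2667,0.085]

```text
clock: 25.0
eef_pos: [637.8, -18.5, 182.9]
tcp_rot: [3.136, 0.002, 1.888]
contact_force: [0.1, -0.7, 0.5]
opening: 0.998
grasp_force: 0.0
```

```bash
python3 m.py 472.8 271.7 140 96.5
```

```text
now [637.8 -18.5 182.9] yaw 108.2 F [ 0.1 -0.7  0.5] t 25.0 open 1.00
turn [0.006 0.001 0.204] shift [ 0.3272 -0.0666  0.0419]
```

In the tool's units: 0.327 m / 0.6 = 0.545, -0.067 m / 0.6 = -0.1117, 0.204 rad / 1.0472 = 0.1948.

>>> move_arm:
  motion:
    - [0,0,0.1948,0.545,-0.1117,0.07,0.05]
    - [0,0,0.1948,0.545,-0.1117,0.07,0.05]
    - [0,0,0.1948,0.545,-0.1117,0.07,0.05]
    - [0,0,0.1948,0.545,-0.1117,0.07,0.05]
    - [0,0,0.1948,0.545,-0.1117,0.07,0.05]
    - [0,0,0.1948,0.545,-0.1117,0.07,0.05]
    - [0,0,0.1948,0.545,-0.1117,0.07,0.05]
    - [0,0,0.1948,0.545,-0.1117,0.07,0.05]

```text
clock: 26.0
eef_pos: [470.6, 270.9, 136.8]
tcp_rot: [-3.142, 0.0, 1.684]
contact_force: [0.1, 0.1, -0.0]
opening: 0.582
grasp_force: 0.0
```

>>> move_arm:
  motion:
    - [0,0,0,0,0,0,0.05]
    - [0,0,0,0,0,0,0.05]

```text
clock: 26.25
eef_pos: [470.9, 270.7, 136.9]
tcp_rot: [3.141, -0.0, 1.682]
contact_force: [0.0, -0.6, 1.3]
opening: 0.587
grasp_force: 0.0
```

```bash
python3 chk.py 3; python3 m.py 472.8 271.7 10 96.5;  python3 - <<'E'
from h import *
p,d=grab_frame("top")
cv2.imwrite("pics/p3.png",cv2.resize(p[120:270,200:400,::-1],None,fx=4,fy=4))
E
```

```text
post top xy [623.6  22.3  68.6] along(red+) 0.8 across 0.3 [40.1 39.7] long 17.6 91
post scene xy [623.7  22.   67.9] along(red+) 0.4 across 0.3 [42.1 41.9] long -71.0 217
cu top xy [610.4  61.   42.7] along(red+) 41.6 across -0.1 [49.9 25.7] long 18.6 164
cu scene xy [623.9  58.1  43.6] along(red+) 34.7 across 11.8 [74.9 40.1] long -32.4 134
al top xy [635.4 -18.2  42.9] along(red+) -41.4 across -1.1 [50.3 25.7] long 17.3 161
al scene xy [636.3 -19.   43.8] along(red+) -42.5 across -0.4 [49.8 29.3] long 17.4 236
now [470.7 270.9 136.8] yaw 96.4 F [-0.5 -0.2  0.2] t 26.4 open 0.59
turn [ 0.    -0.    -0.001] shift [0.0006 0.0021 0.1268]
```

View pics/p3.png

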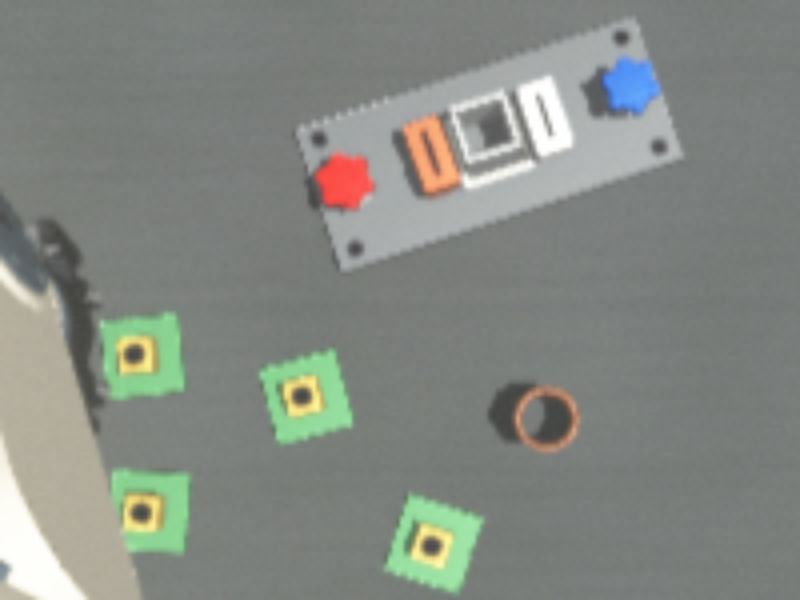

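All three stand square on the plate: post at crop (487,127), copper at (432,155) on the red side, aluminium at (545,115) on the blue side. The chosen cap is at (142,356). Going down on its nut.

In the tool's units: 0.125 m / 0.6 = 0.2083, 0.115 m / 0.6 = 0.1917.

>>> move_arm:
  motion:
    - [0,0,0,0.0017,0.0033,0.05,0.05]
    - [0,0,0,0.0017,0.0033,0.1,0.05]
    - [0,0,0,0.0017,0.0033,0.1333,0.05]
    - [0,0,0,0.0017,0.0033,0.1667,0.05]
    - [0,0,0,0.0017,0.0033,0.1917,0.05]
    - [0,0,0,0.0017,0.0033,0.2083,0.05]
    - [0,0,0,0.0017,0.0033,0.2083,0.05]
    - [0,0,0,0.0017,0.0033,0.2083,0.05]

```text
clock: 27.4
eef_pos: [472.6, 272.9, 12.3]
tcp_rot: [3.141, -0.0, 1.684]
contact_force: [-0.1, 1.0, -0.7]
opening: 0.587
grasp_force: 0.0
```

```bash
python3 m.py 472.8 271.7 10 96.5
```

```text
now [472.6 272.9  12.3] yaw 96.5 F [-0.1  1.  -0.7] t 27.4 open 0.59
turn [ 0.001 -0.    -0.   ] shift [-0.0012  0.0001  0.0023]
```

In the tool's units: -0.001 m / 0.6 = -0.0017.

>>> move_arm:
  motion:
    - [0,0,0,-0.0017,0,0.0017,0.04]
    - [0,0,0,-0.0017,0,0.0017,0.03]
    - [0,0,0,-0.0017,0,0.0017,0.025]
    - [0,0,0,-0.0017,0,0.0017,0.015]
    - [0,0,0,-0.0017,0,0.0017,0.015]
    - [0,0,0,-0.0017,0,0.0017,0.015]

```text
clock: 28.15
eef_pos: [472.5, 271.7, 11.2]
tcp_rot: [3.141, -0.0, 1.684]
contact_force: [-1.4, -1.9, 5.5]
opening: 0.267
grasp_force: 49.8
```

In the tool's units: -0.13 m / 0.6 = -0.2167, -0.12 m / 0.6 = -0.2.

>>> move_arm:
  motion:
    - [0,0,0,0,0,-0.0167,0.015]
    - [0,0,0,0,0,-0.05,0.015]
    - [0,0,0,0,0,-0.1,0.015]
    - [0,0,0,0,0,-0.15,0.015]
    - [0,0,0,0,0,-0.2,0.015]
    - [0,0,0,0,0,-0.2167,0.015]
    - [0,0,0,0,0,-0.2167,0.015]

```text
clock: 29.02
eef_pos: [472.4, 271.7, 141.0]
tcp_rot: [3.141, -0.0, 1.684]
contact_force: [-0.7, 0.2, -2.9]
opening: 0.269
grasp_force: 49.4
```

```bash
python3 m.py 623.7 22.2 140 108.15
```

```text
now [472.4 271.7 141. ] yaw 96.5 F [-0.7  0.2 -2.9] t 29.0 open 0.27
turn [ 0.001 -0.    -0.204] shift [-0.265   0.1222  0.001 ]
```

In the tool's units: -0.265 m / 0.6 = -0.4417, -0.258 m / 0.6 = -0.43, -0.204 rad / 1.0472 = -0.1948.

>>> move_arm:
  motion:
    - [0,0,-0.0191,-0.0333,0.0167,0,0.015]
    - [0,0,-0.0477,-0.1,0.0467,0,0.015]
    - [0,0,-0.0859,-0.1833,0.085,0,0.015]
    - [0,0,-0.1241,-0.2667,0.1233,0,0.015]
    - [0,0,-0.1528,-0.3333,0.1533,0,0.015]
    - [0,0,-0.1814,-0.4,0.1833,0,0.015]
    - [0,0,-0.191,-0.43,0.1983,0,0.015]
    - [0,0,-0.1948,-0.4417,0.2033,0,0.015]

```text
clock: 30.02
eef_pos: [623.0, 21.0, 139.0]
tcp_rot: [-3.139, -0.001, 1.886]
contact_force: [-0.3, 0.6, -2.0]
opening: 0.266
grasp_force: 49.4
```

>>> move_arm:
  motion:
    - [0,0,0,0,0,0,0.015]
    - [0,0,0,0,0,0,0.015]
    - [0,0,0,0,0,0,0.015]

```text
clock: 30.4
eef_pos: [623.0, 22.9, 140.7]
tcp_rot: [-3.141, -0.0, 1.889]
contact_force: [-0.5, -0.3, -2.5]
opening: 0.269
grasp_force: 49.4
```

```bash
python3 m.py 623.7 22.2 90 108.15;  python3 - <<'E'
from h import *
p,d=grab_frame("scene")
cv2.imwrite("pics/p4.png",cv2.resize(p[150:290,300:440,::-1],None,fx=4,fy=4))
P=cloud("scene",d);g=(p[...,1].astype(int)-p[...,0]>25)
u,v=proj("scene",[624,22,131])[0].astype(int); print(blob(P,u,v,110,150,30,g))
E
```

```text
now [623.   22.9 140.7] yaw 108.2 F [-0.5 -0.3 -2.5] t 30.4 open 0.27
turn [-0.    -0.     0.001] shift [-0.0009  0.0004  0.0507]
(array([625.0579834 ,  21.66144562, 135.16569199]), array([56.41003036, 55.55662537]), 18.69335174560547, 288)
```

View pics/p4.png

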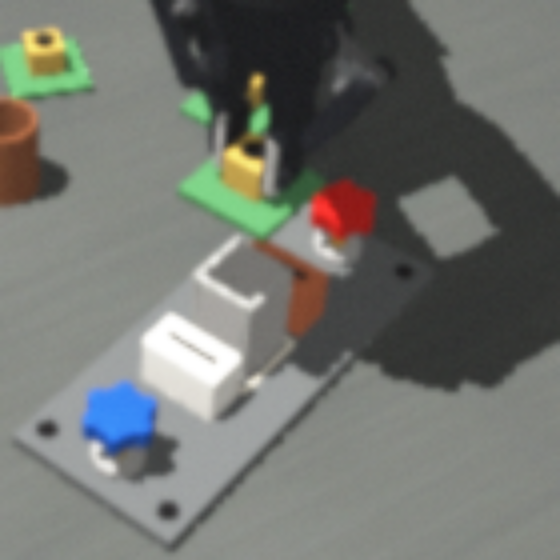

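The cap hangs level and square at (623.3, 21.2), directly over the post. Lowering it.

In the tool's units: 0.056 m / 0.6 = 0.0933, 0.053 m / 0.6 = 0.0883.

>>> move_arm:
  motion:
    - [0,0,0,0,0,0.025,0.015]
    - [0,0,0,0,0,0.05,0.015]
    - [0,0,0,0,0,0.075,0.015]
    - [0,0,0,0,0,0.0883,0.015]
    - [0,0,0,0,0,0.0933,0.015]
    - [0,0,0,0,0,0.0933,0.015]
    - [0,0,0,0,0,0.0933,0.015]

```text
clock: 31.32
eef_pos: [623.8, 22.1, 85.3]
tcp_rot: [3.141, 0.0, 1.888]
contact_force: [-0.4, -0.7, -2.0]
opening: 0.265
grasp_force: 49.4
```

```bash
python3 m.py 623.7 22.2 81 108.15
```

```text
now [623.8  22.1  85.3] yaw 108.2 F [-0.4 -0.7 -2. ] t 31.3 open 0.27
turn [0.001 0.    0.   ] shift [ 0.0001 -0.0001  0.0043]
```

In the tool's units: 0.003 m / 0.6 = 0.005, 0.001 m / 0.6 = 0.0017.

>>> move_arm:
  motion:
    - [0,0,0,0,0,0.0017,0.015]
    - [0,0,0,0,0,0.0033,0.015]
    - [0,0,0,0,0,0.005,0.015]
    - [0,0,0,0,0,0.005,0.015]

```text
clock: 31.82
eef_pos: [623.4, 22.1, 81.7]
tcp_rot: [-3.141, -0.0, 1.888]
contact_force: [1.2, 0.3, -2.1]
opening: 0.269
grasp_force: 49.4
```

>>> move_arm:
  motion:
    - [0,0,0,0,0,0.0008,0.015]
    - [0,0,0,0,0,0.0017,0.015]
    - [0,0,0,0,0,0.0017,0.015]

```text
clock: 32.2
eef_pos: [623.5, 22.1, 81.2]
tcp_rot: [3.141, 0.0, 1.888]
contact_force: [-2.4, -0.3, 4.0]
opening: 0.271
grasp_force: 50.1
```

>>> move_arm:
  motion:
    - [0,0,0,0,0,0,0.024]
    - [0,0,0,0,0,0,0.028]
    - [0,0,0,0,0,0,0.035]
    - [0,0,0,0,0,0,0.045]
    - [0,0,0,0,0,0,0.055]
    - [0,0,0,0,0,0,0.055]

```text
clock: 32.95
eef_pos: [623.5, 22.1, 80.8]
tcp_rot: [3.142, 0.0, 1.888]
contact_force: [-0.9, 0.4, 0.3]
opening: 0.64
grasp_force: 0.0
```

In the tool's units: 0.2 m / 0.6 = 0.3333, 0.15 m / 0.6 = 0.25.

>>> move_arm:
  motion:
    - [0,0,0,0,0,-0.0167,0.055]
    - [0,0,0,0,0,-0.0667,0.055]
    - [0,0,0,0,0,-0.15,0.055]
    - [0,0,0,0,0,-0.2,0.055]
    - [0,0,0,0.0833,0,-0.2,0.055]
    - [0,0,0,0.1667,0,-0.2,0.055]
    - [0,0,0,0.25,0,-0.2,0.055]
    - [0,0,0,0.3333,0,-0.2,0.055]

```text
clock: 33.95
eef_pos: [560.7, 213.6, 201.8]
tcp_rot: [3.14, -0.0, 1.888]
contact_force: [0.7, 0.1, 0.2]
opening: 0.641
grasp_force: 0.0
```

>>> move_arm:
  motion:
    - [0,0,0,0,0,0,0.055]
    - [0,0,0,0,0,0,0.055]
    - [0,0,0,0,0,0,0.055]
    - [0,0,0,0,0,0,0.055]

```text
clock: 34.45
eef_pos: [561.5, 211.1, 200.8]
tcp_rot: [-3.142, 0.0, 1.886]
contact_force: [0.0, -1.3, -0.1]
opening: 0.643
grasp_force: 0.0
```

```bash
python3 - <<'E'
from h import *
o={"top":np.array([-1.75,-.5,0]),"scene":np.array([1.75,.5,0])}
for n in o:
    p,d=grab_frame(n);P=cloud(n,d);g=(p[...,1].astype(int)-p[...,0]>25)
    u,v=proj(n,[625,20,76])[0].astype(int)
    b=blob(P,u,v+(5 if n=="top" else 8),65,90,22,g);print(n,"green",np.round(b[0]-o[n],1),np.round(b[1],1),b[2])
    b=blob(P,*proj(n,[624,22,98])[0].astype(int),88,115,22);print(n,"nut",np.round(b[0]-o[n],1),np.round(b[1],1),b[2])
    if n=="scene": cv2.imwrite("pics/p5.png",cv2.resize(p[150:290,300:440,::-1],None,fx=4,fy=4))
E
python3 chk.py 3|grep -v post
```

```text
top green [624.   21.7  74.5] [56.5 54.9] 17.84200096130371
top nut [623.3  22.4  96.9] [24.2 23.4] 17.913591384887695
scene green [623.7  20.9  75.9] [58.7 56.7] -70.0134162902832
scene nut [623.6  21.6  97.2] [24.9 24.9] -72.45029258728027
cu top xy [610.3  61.1  42.8] along(red+) 41.7 across -0.2 [49.9 25.5] long 20.0 162
cu scene xy [635.4  51.2  43.2] along(red+) 24.5 across 20.5 [60.4 12. ] long -68.4 72
al top xy [635.7 -18.9  42.7] along(red+) -42.2 across -0.9 [50.3 24.6] long 17.0 154
al scene xy [636.  -19.1  43.4] along(red+) -42.4 across -0.8 [50.1 26.8] long 18.3 237
```

View pics/p5.png

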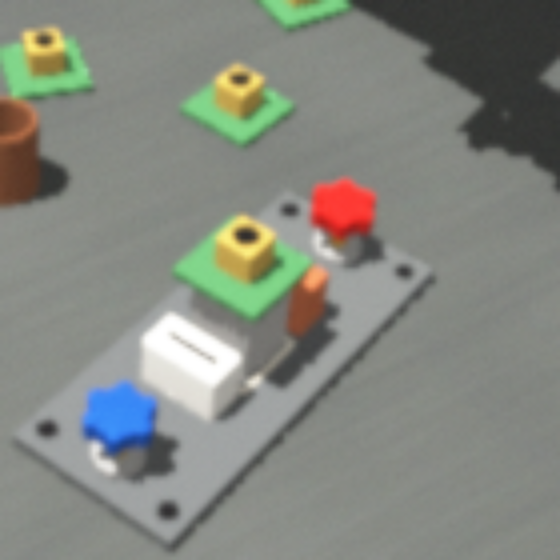

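The cap sits level, nut up, centred and square on the post ((245,260) in the crop), the blocks are in place and the arm is clear.

```bash
python3 -c "
from rig import order; print(order.sign_off())"
```

```text
the job is handed in; nothing more can be done
None
```

The post foot is set up and handed in at about 35 s: in the last camera checks the post, both chill blocks and the cap all stood within the limits, but the sign-off returned no verdict.

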